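# Zero the depth rod of a plunge router base on its lowest turret stop

## Robot

A 7-joint arm with a two-finger parallel gripper is mounted at the origin on a cart in front of the work surface, level with it; the furniture and walls round the work are solid. World frame = base frame: x ahead of the robot, y to its left, z up, the work surface at z = 0. Lengths are in m, angles in degrees, forces in N, time in s.
With the tool pointing down it reaches from about 0.4 to 0.9 m from the base axis. Payload 5.5 kg.
Tool frame: the origin (TCP) lies at the very end of the fingers, on their centre line; the grasp point (between the pads) lies 19 mm behind it; z points along the fingers, y is the line along which they close (so a half turn about z gives the same grasp; the last joint's range is limited). The gripper opens to 92 mm and grips with 3 to 60 N. Pads are 19 mm wide; open, the fingers measure 130 mm over their backs; the gripper's body (75 mm by 190 mm) begins 47 mm behind the grasp point.
Start: joints at [90.31, 28.699, -24.465, 88.831, 12.651, 65.22, -12.049], TCP at [0.166, -0.629, 0.227] pointing down, gripper open.
Joint ranges: [-164.97, 164.97], [-17.58, 116.51], [-87.97, 89.64], [11.32, 138.91], [-80.73, 260.73], [10.89, 115.49], [-147.41, 147.41]. Speed limits (degrees/s): [147.25, 147.25, 180, 180, 180, 180, 180].

## Interface

Orientations are given as a 3x3 rotation matrix whose columns are the frame's x, y, z axes.
In Python, from cell import ctrl gives the robot as it stands.
- The arm moves only by the tool apply_moves, never from a script. Its argument "plan" is a list of rows, each a list of 4 numbers: the shift along the tool's x, y, z in cm, then the turn about the tool's z in units of 6 degrees (1.0 is 6 degrees). In form: [[tx, ty, tz, spin], ...]. A call has 1 to 20 rows; each row shifts and turns the commanded pose from where the row before left it, along the tool's axes as they then stand; what a row does not reach is not made up. A row lasts 1/12 s, in which the tool goes at most 41.7 mm and 7.16 degrees, less where a joint would pass 70% of its speed; a pose out of reach is approached as far as the arm can. A call is refused whole if a number of a shift passes 4.17 or a number of a turn 1, either way. A call with a gripper value outside its range is refused whole. "grip" is the opening, from -1 (shut) to 1 (fully open), set as the call begins (left out, the last holds). The fingers move at their own pace and stop on an object; "newtons" is the grip in N (left out, the last holds). Time passes only in rows, so rows that do not move let the fingers close. It gives the time, the measured TCP pose, the force, the opening and the grip force at its end, in the units of the state.
- ctrl.sense(): the state, without advancing time (a new reading comes with each control period).
- ctrl.grab_frame(name): name is "scene" or "top" or "wrist"; returns a dict with "color" (480x640x3 uint8, blue, green, red), "camera_matrix" (3x3 intrinsics, pixels), "k1" (the pictures are not rectified: a ray, as slopes to the right and down, at radius r is drawn at 1 + k1 r^2 times it, then the intrinsics apply), "rvec" (rotation vector, rad) and "tvec" (3), from world to camera coordinates, as OpenCV has them. Camera axes: x right, y down, z forward; pixel columns grow to the right and rows downward; lengths in m; the calibration is good to about 2 mm. A picture is of the moment at which its call begins. There is no depth.
- ctrl.finish_job(): hands the job in; it is judged then, once.
Trained networks look in the newest picture that a camera, given by its name, has taken for a name from the list of things; names that differ only in an ending like _2 or _b are one class to them, and where a whole thing is asked for, a point or a joint stands for the part that bears it (a point fixed in the world has none). Each returns a list of dicts, best first, with "confidence" (0 to 1); they miss things now and then, are a little off and sometimes report something else, mostly with a low value. They report only what shows in the picture. A call takes as long as a camera call.
- ctrl.spot_in(camera, thing): "bbox" ([left, top, right, bottom] in pixels, round what is visible of it).
- ctrl.tip_of(camera, thing): "pixel" ([column, row] in pixels: a listed point, or the origin of a listed thing).
The state is a dict: "time_s": time; "joints": joint angles; "dq": joint speeds; "effort": joint torques, N m; "eef_pos": TCP position; "ee_rot": TCP orientation; "contact_force": force on the tool from outside, world axes, zero at the start; "ft_torque": the same for the moment, N m; "opening": finger opening in m; "gripper_force": force on a finger pad.
Only numpy, scipy, OpenCV 4.12 (cv2) and the standard library are available. Lean on these libraries where they do the work, as an engineer would, in place of code of your own. Each camera call takes 0.05 s, during which the arm holds its last target. There are 200 camera calls.

## Task

On the router's plunge base, turn the knurled stop turret by dragging a fingertip on its rim, click by click, until the lowest stop screw has clicked into place under the depth rod and the turret sits there by itself; then press the rod down by its cap with a fingertip, firmly but without ramming it, until its foot rests on that screw. Push only: grip nothing, do not pull the rod up, leave the things lying round the base where they are, and take the hand away at the end.

Things in the scene. Friction and masses are not known exactly. Their poses are not given: they have to be found in the camera images.
- plunge_base: Fixed: black round base of a plunge router, motor removed, screwed on a plywood board 260 x 200 x 12 mm screwed to the table. Origin on the table under the turret's axis; +x points from the turret to the base's rear, z up; x, y, z in mm elsewhere here are in this frame. The board reaches from x = -60 to 200, y = -100 to 100.
- clamp_ring (a point): Centre of the top of the fixed grey motor ring behind the turret, at x = 100, z = 112: outside diameter 92 mm, 32 mm high. Beside it steel columns (y = -66 and 66, top at z = 132) and wooden handles (out to y = -126 and 126, 39 mm thick, round z = 96).
- lug (a point): Fixed grey lug that guides the depth rod over the turret: 21 mm wide, from x = 11 to 60 (the ring), z from 88 to 112. This point: centre of its top, on the rod's axis (x = 22).
- turret: Stop turret: aluminium disc 70 mm across, knurled rim from z = 30 to 48, on a 50 mm wide seat; below it the base's nose (37 mm radius, top z = 20), then the board. Origin on its axis at z = 30; its x axis points to the lowest screw: at yaw 0 relative to plunge_base that screw is under the rod. Turns endlessly about z, clicks every 60 degrees; starts at rest in any click but the wanted one.
- turret_top (a point): Centre of the turret's top face (z = 48). To leave a click takes 0.07 N m (2 N along the rim; a tip pressed on it with 5 to 10 N drags it round); past half way (30 degrees) it snaps to the next click when let go. Six steel screws, 13 mm thick, 22 mm from the axis, 60 degrees apart, tops 3, 8, 13, 18, 23, 28 mm above this face (to z = 76), rising counter-clockwise from above.
- low_stop (a point): Centre of the top of the lowest stop screw (3 mm above the disc, z = 51 mm), 22 mm from the turret's axis.
- depth_rod: Upright steel rod 8 mm thick, 80 mm long, round foot, black cap 22 mm across. Slides down through the lug 22 mm behind the turret's axis (x = 22, y = 0); a 3 N brake keeps it where it is left. Origin at the foot's bottom: z = 82 to 90 at the start, 51 on the lowest screw. Lowered too soon it lands on a higher screw or blocks the turret.
- rod_cap (a point): Centre of the flat top of the depth rod's cap, 80 mm above the foot: about 162 to 170 mm above the table at the start, 131 mm at the end.
- slide_caliper: Loose bystander: steel slide caliper lying flat, 74 x 211 x 9 mm, left (+y) of the base. Origin under its centre.
- tape_measure: Loose bystander: tape measure in a moulded case standing on its edge, 31 x 79 x 63 mm, right (-y) of the base. Origin under its centre.
- maple_block: Loose bystander: light brown sawn block 32 x 130 x 30 mm lying right (-y) of the base. Origin under its centre.
- sample_tile_4: Loose bystander: brown wood sample tile 50 x 88 x 12 mm lying flat, left (+y) and in front of the base. Origin under its centre.

How it is judged (in metres and radians):
On the way:
1. the lowest stop screw has clicked in under the depth rod and the turret sits there untouched, the rod still up (horizontal distance between low_stop and depth_rod below 0.0025 m and contact force between the fingers and turret below 0.2 N and angular speed of turret below 0.1 rad/s and height (world z) of depth_rod above 0.06 m), for 0.2 s.
At the end, for the whole second after the job is handed in: The lowest stop screw is under the depth rod (centres within 2.5 mm seen from above, turret at rest in its click), and the rod's foot rests on the screw's top (height within 1.5 mm), at rest, the hand away (horizontal distance between low_stop and depth_rod below 0.0025 m and z of depth_rod in the frame of low_stop between -0.0015 and 0.0015 m and linear speed of depth_rod below 0.005 m/s and angular speed of turret below 0.05 rad/s); the robot touches nothing.
It fails at once if the turret is gripped across between the fingers, or the rod is gripped by its cap ((horizontal distance between the grasp point and turret below 0.02 m and contact force between the fingers and turret above 1 N) or (horizontal distance between the grasp point and rod_cap below 0.015 m and z of the grasp point in the frame of rod_cap below -0.004 m and contact force between the fingers and depth_rod above 1 N)).
It fails at once if the depth rod is pulled up (foot more than 98 mm above the table) (height (world z) of depth_rod above 0.098 m).
It fails at once if the depth rod is rammed (fingers press it with more than 40 N) (contact force between the fingers and depth_rod above 40 N).
It fails at once if the turret is squeezed or shoved (more than 40 N from the fingers) (contact force between the fingers and turret above 40 N).
It fails at once if a thing beside the base is shifted or lifted by more than 15 mm (distance of any of slide_caliper, tape_measure, maple_block, sample_tile_4 from where it was at the start of the episode above 0.015 m).
It also fails if it takes over 64 s, if anything falls off the work surface, if the arm or the gripper's body presses on something with over 40 N, if the wrist force passes 120 N, or if a joint passes its speed limit or range.

## Working session

There is one attempt and no reset: what is moved stays moved. The work goes in short steps, Python scripts to look and compute and a tool call to move; the robot and the scene stay as the last step left them, time stands still between calls to the robot, and variables do not carry over. Pictures are saved under pics/ and viewed, at most 10 in all, crops included, and the job is handed in when it is done.

Besides the shell and the picture viewer there is one more tool, called as name([rows], argument=value, ...), one row to a line, values as JSON. apply_moves: Moves the arm, as the interface text tells. Its arguments: {"type":"object","properties":{"plan":{"type":"array","items":{"type":"array","items":{"type":"number"}}},"grip":{"type":"number"},"newtons":{"type":"number"}},"required":["plan"]}

```bash
mkdir -p pics; cat > h.py <<'E'
import numpy as np, cv2, json
from cell import ctrl
def ray(f,px):
    K=np.array(f["camera_matrix"],float);k=f["k1"]
    d=cv2.undistortPoints(np.array([[px]],float),K,np.array([k,0,0,0,0.]))[0,0]
    R=cv2.Rodrigues(np.array(f["rvec"],float))[0];t=np.array(f["tvec"],float).ravel()
    v=R.T@np.array([d[0],d[1],1.]);return -R.T@t,v/np.linalg.norm(v)
def onz(f,px,z):
    c,v=ray(f,px);return c+v*(z-c[2])/v[2]
def proj(f,P):
    return cv2.projectPoints(np.array(P,float).reshape(-1,3),np.array(f["rvec"],float),np.array(f["tvec"],float),np.array(f["camera_matrix"],float),np.array([f["k1"],0,0,0,0.]))[0].reshape(-1,2)
def tri(obs):
    A=0;b=0
    for c,v in obs:
        M=np.eye(3)-np.outer(v,v);A=A+M;b=b+M@c
    return np.linalg.solve(A,b)
E
python3 - <<'E'
from h import *
np.set_printoptions(precision=4,suppress=True)
s=ctrl.sense();print(s["time_s"],s["eef_pos"],s["ee_rot"],s["opening"])
F={}
for c in("scene","top"):
    f=F[c]=ctrl.grab_frame(c);cv2.imwrite(f"pics/{c}0.png",f["color"])
    print(c,ray(f,[320,240]))
Z=dict(clamp_ring=.112,lug=.112,turret_top=.048,low_stop=.051,rod_cap=.166,turret=.03,plunge_base=0)
for n in Z:
    obs=[]
    for c in F:
        r=ctrl.tip_of(c,n)[:2]
        for q in r: print(n,c,np.round(q["pixel"],1),round(q["confidence"],2),onz(F[c],q["pixel"],Z[n]))
        if r: obs.append(ray(F[c],r[0]["pixel"]))
    if len(obs)==2: print("   tri",tri(obs))
E
```

```text
0.0 [ 0.1655 -0.6278  0.2256] [[ 0.9669  0.255  -0.0005]
 [ 0.255  -0.9669  0.0019]
 [ 0.     -0.002  -1.    ]] 0.09185229051802121
scene (array([0.0528, 0.4656, 0.9701]), array([ 0.4725, -0.42  , -0.7748]))
top (array([ 0.4199, -0.0321,  0.968 ]), array([ 0.2218,  0.026 , -0.9748]))
clamp_ring scene [336.7 182.3] 0.77 [ 0.6649 -0.1184  0.112 ]
clamp_ring top [376.9 216.2] 0.76 [ 0.6669 -0.1145  0.112 ]
   tri [ 0.6643 -0.1153  0.1152]
lug scene [358.5 204.5] 0.78 [ 0.595  -0.1112  0.112 ]
lug top [369.9 254.6] 0.86 [ 0.5919 -0.1038  0.112 ]
   tri [ 0.5889 -0.1035  0.1228]
turret_top scene [367.3 238.1] 0.59 [ 0.56   -0.1074  0.048 ]
turret_top top [366.9 268.4] 0.97 [ 0.5764 -0.1042  0.048 ]
turret_top top [445.  293.7] 0.57 [ 0.5343 -0.2601  0.048 ]
   tri [ 0.5716 -0.1092  0.0388]
low_stop scene [366.3 225.6] 0.95 [ 0.5826 -0.1258  0.051 ]
low_stop top [375.7 269.5] 0.56 [ 0.5746 -0.1215  0.051 ]
   tri [ 0.5742 -0.1192  0.0628]
rod_cap scene [361.1 190.3] 0.62 [ 0.5832 -0.102   0.166 ]
rod_cap top [370.2 248.9] 0.72 [ 0.5912 -0.0995  0.166 ]
   tri [ 0.5885 -0.1019  0.1633]
turret top [365.8 276.2] 0.85 [ 0.5633 -0.104   0.03  ]
plunge_base scene [361.7 253.4] 0.86 [ 0.5648 -0.1015  0.    ]
plunge_base top [364.7 276.7] 0.64 [ 0.5668 -0.1041  0.    ]
   tri [ 0.5675 -0.1044 -0.005 ]
```

```bash
python3 - <<'E'
import cv2
a=cv2.imread("pics/scene0.png")[130:330,230:490];b=cv2.imread("pics/top0.png")[160:340,250:490]
cv2.imwrite("pics/a.png",cv2.resize(a,None,fx=3,fy=3,interpolation=2));cv2.imwrite("pics/b.png",cv2.resize(b,None,fx=3.3,fy=3.3,interpolation=2))
E
```

```text
(no output)
```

View pics/a.png

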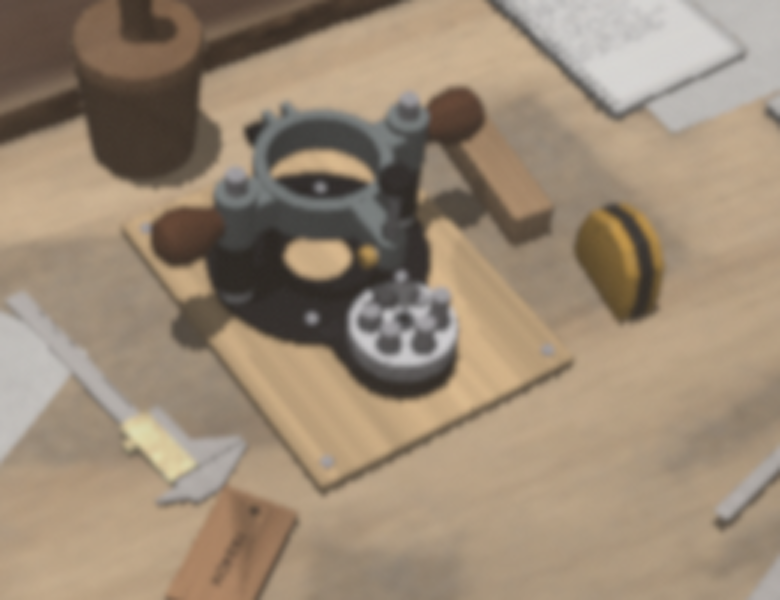

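View pics/b.png

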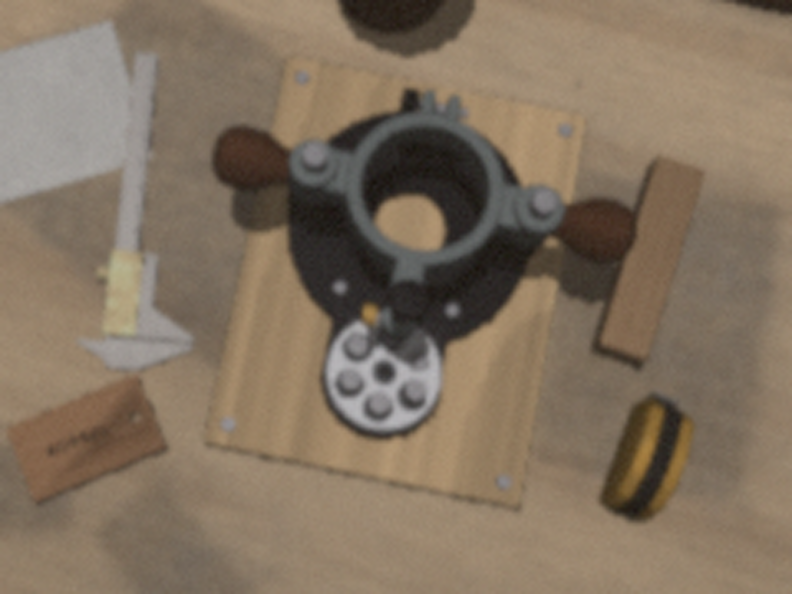

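View pics/scene0.png

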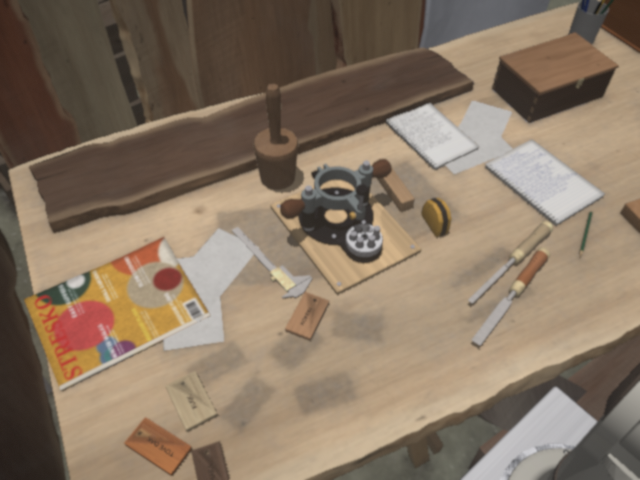

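Turret at about (385,372) in the top crop, lug and rod just behind it. The scene crop shows the tallest screw at (440,305), so the lowest one is at about -60° and the turret needs one click counter-clockwise. I'll move in for a wrist view.

apply_moves([
  [2.15, -2.17, -0.15, 0],
  [2.15, -2.17, -0.15, 0],
  [2.15, -2.17, -0.15, 0],
  [2.15, -2.17, -0.15, 0],
  [2.15, -2.17, -0.15, 0],
  [2.15, -2.17, -0.15, 0],
  [2.15, -2.17, -0.15, 0],
  [2.15, -2.17, -0.15, 0],
  [2.15, -2.17, -0.15, 0],
  [2.15, -2.17, -0.15, 0],
  [2.15, -2.17, -0.15, 0],
  [2.15, -2.17, -0.15, 0],
  [2.15, -2.17, -0.15, 0],
  [2.15, -2.17, -0.15, 0],
  [2.15, -2.17, -0.15, 0],
  [2.15, -2.17, -0.15, 0],
  [2.15, -2.17, -0.15, 0],
  [2.15, -2.17, -0.15, 0],
  [2.15, -2.17, -0.15, 0],
  [2.15, -2.17, -0.15, 0],
], grip=-1, newtons=10)

```text
time_s: 2.47
eef_pos: [0.4715, -0.0979, 0.2572]
ee_rot: [[0.967, 0.255, 0.001], [0.255, -0.967, -0.001], [0.0, 0.001, -1.0]]
contact_force: [-1.1, -0.2, -0.1]
opening: 0.0006
gripper_force: 0.0
```

apply_moves([
  [0, 0, 0, 0.75],
  [0, 0, 0, 0.75],
  [0, 0, 0, 0.75],
  [0, 0, 0, 0.75],
  [0, 0, 0, 0.75],
  [0, 0, 0, 0],
  [0, 0, 0, 0],
])

```text
time_s: 3.05
eef_pos: [0.4709, -0.0992, 0.2569]
ee_rot: [[0.991, -0.132, 0.0], [-0.132, -0.991, -0.0], [0.0, 0.0, -1.0]]
contact_force: [0.1, 0.8, -0.3]
opening: 0.0004
gripper_force: 0.0
```

```bash
cat > fit.py <<'E'
from h import *
from scipy.optimize import least_squares
np.set_printoptions(precision=4,suppress=True)
P=dict(clamp_ring=[.1,0,.112],lug=[.022,0,.112],turret_top=[0,0,.048],turret=[0,0,.03],plunge_base=[0,0,0])
def T(p,q):
    c,s=np.cos(p[2]),np.sin(p[2]);return np.array([p[0]+c*q[0]-s*q[1],p[1]+s*q[0]+c*q[1],q[2]])
def fit(cams):
    F={c:ctrl.grab_frame(c) for c in cams};O=[]
    for c in cams:
        for n in list(P)+["rod_cap","low_stop"]:
            r=ctrl.tip_of(c,n)
            if r and r[0]["confidence"]>.5: O.append((c,n,np.array(r[0]["pixel"]),r[0]["confidence"]))
    def pt(p,n):
        if n=="rod_cap": return T(p,[.022,0,p[3]])
        return T(p,P[n])
    def res(p):
        return np.concatenate([(proj(F[c],pt(p,n))[0]-o)/(3 if c=="wrist" else 1) for c,n,o,k in O if n!="low_stop"])
    s=least_squares(res,[.567,-.104,-.12,.166],loss="soft_l1")
    r=res(s.x).reshape(-1,2);i=0
    print("pose",s.x[:2],"yaw",np.degrees(s.x[2]),"cap z",s.x[3])
    for c,n,o,k in O:
        if n=="low_stop":
            w=onz(F[c],o,.051)[:2]-s.x[:2];print(c,"low_stop r",np.hypot(*w)*1e3,"rel ang",np.degrees(np.arctan2(w[1],w[0])-s.x[2]),k)
        else: print(c,n,o,round(k,2),r[i]);i+=1
    return F,s.x
E
python3 - <<'E'
from fit import *
s=ctrl.sense();print(s["time_s"],s["eef_pos"],s["ee_rot"],s["opening"],s["contact_force"])
F,p=fit(["scene","top","wrist"])
cv2.imwrite("pics/w1.png",F["wrist"]["color"])
E
```

```text
3.05 [ 0.4709 -0.0992  0.2569] [[ 0.9912 -0.132   0.0003]
 [-0.132  -0.9912 -0.0003]
 [ 0.0003  0.0003 -1.    ]] 0.00037347106177867446 [ 0.0546  0.8117 -0.2605]
pose [ 0.5648 -0.101 ] yaw -8.98619926264343 cap z 0.1983054411196058
scene clamp_ring [339.1 184.2] 0.68 [-2.6259 -1.1119]
scene lug [358.  209.2] 0.91 [ 0.9242 -0.437 ]
scene turret [362. 247.] 0.88 [ 0.5442 -2.8913]
scene plunge_base [362.3 254.2] 0.73 [-0.7782 -0.6462]
scene low_stop r 24.181720336307112 rel ang -69.6623077000421 0.6
top clamp_ring [377.  220.8] 0.89 [ 0.96   -2.8394]
wrist lug [311.   72.5] 0.9 [0.3154 2.6591]
wrist turret_top [313.  110.7] 0.75 [0.3083 1.5538]
wrist turret [316.5 110.9] 0.86 [-0.6845  1.8051]
wrist plunge_base [318.2 108.7] 0.92 [-0.9952  3.0063]
wrist rod_cap [310.3  56.7] 0.87 [-1.2761  0.1889]
wrist low_stop r 24.547663319898266 rel ang -43.35158048677498 0.78
```

View pics/w1.png

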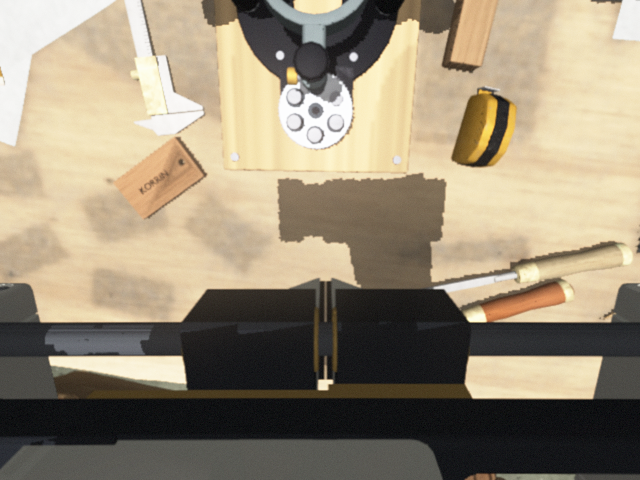

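Wrist view: disc centre about (316,110), its front edge at row ~149; the board's front edge runs level at row ~172, and the yaw matches well. I'll turn those pixels into positions.

```bash
python3 - <<'E'
from fit import *
f=ctrl.grab_frame("wrist");g=cv2.cvtColor(f["color"],cv2.COLOR_BGR2GRAY)
print("cam",ray(f,[316,110]))
# bright disc blob
c=f["color"].astype(int);m=((c.min(2)>170)&(c.max(2)-c.min(2)<30)).astype(np.uint8)
m[:, :270]=0;m[:,360:]=0;m[:60]=0;m[155:]=0
ys,xs=np.nonzero(m);print("blob",xs.min(),xs.max(),ys.min(),ys.max(),xs.size)
h=cv2.convexHull(np.stack([xs,ys],1).astype(np.int32));(e)=cv2.fitEllipse(h);print(e)
print("disc c",onz(f,e[0],.048))
for px in([278,110],[353,110],[315,149]):print(px,onz(f,px,.048))
for px in([221,170],[411,171],[235,157],[397,160]):print("board",px,onz(f,px,.012))
# predicted pixels for candidates
for p in([.5648,-.101,-.157],[.5675,-.104,-.13],[.57,-.1035,-.13]):
  print(p,[proj(f,T(p,q))[0] for q in([0,0,.048],[.1,0,.112],[-.06,.1,.012],[-.06,-.1,.012],[.022,0,.166])])
cv2.imwrite("pics/w2.png",cv2.resize(f["color"][30:185,205:425],None,fx=3.5,fy=3.5,interpolation=2))
E
```

```text
cam (array([ 0.5452, -0.1091,  0.4147]), array([ 0.0652,  0.0144, -0.9978]))
blob 278 354 60 149 3175
((320.2815856933594, 100.93086242675781), (76.2823257446289, 102.03668975830078), 28.807191848754883)
disc c [ 0.5766 -0.1089  0.048 ]
[278, 110] [ 0.574  -0.0683  0.048 ]
[353, 110] [ 0.5645 -0.1384  0.048 ]
[315, 149] [ 0.534  -0.0978  0.048 ]
board [221, 170] [0.5247 0.0074 0.012 ]
board [411, 171] [ 0.4959 -0.1965  0.012 ]
board [235, 157] [ 0.5362 -0.0104  0.012 ]
board [397, 160] [ 0.5096 -0.1825  0.012 ]
[0.5648, -0.101, -0.157] [array([313.7179, 115.3128]), array([312.8813, -40.1358]), array([221.8772, 173.2273]), array([405.7318, 177.2981]), array([308.5747,  67.8714])]
[0.5675, -0.104, -0.13] [array([316.4481, 111.8706]), array([312.7087, -45.3755]), array([225.7302, 172.8889]), array([409.9778, 171.9333]), array([311.7656,  62.4184])]
[0.57, -0.1035, -0.13] [array([315.5494, 109.1644]), array([311.4829, -49.4724]), array([224.7934, 170.6368]), array([409.3526, 169.6799]), array([310.377,  58.127])]
```

View pics/w2.png

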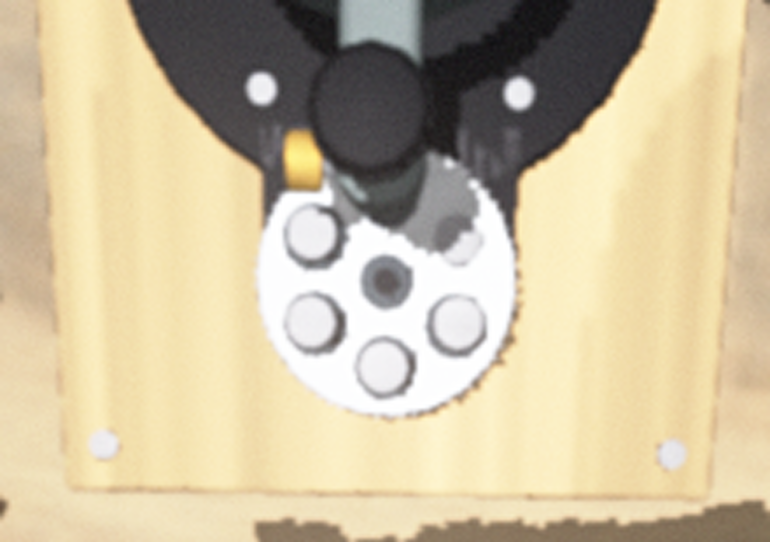

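Pose settled: turret about (0.5693, -0.1035), yaw about -8.4°. The flat, low screw shows at crop (460,240), which is -60°. I'll go down in front of the turret.

apply_moves([
  [0, 0, 0, 0.13],
  [0, -0.25, 2.2, 0],
  [0, -0.25, 2.2, 0],
  [0, -0.25, 2.2, 0],
  [0, -0.25, 2.2, 0],
  [0, -0.25, 2.2, 0],
  [0, -0.25, 2.2, 0],
  [0, -0.25, 2.2, 0],
  [0, -0.25, 2.2, 0],
  [0, -0.25, 2.2, 0],
  [0, -0.25, 2.1, 0],
  [0, 0, 0, 0],
  [0, 0, 0, 0],
])

```text
time_s: 5.38
eef_pos: [0.4737, -0.074, 0.0371]
ee_rot: [[0.989, -0.148, -0.003], [-0.148, -0.989, 0.001], [-0.003, -0.0, -1.0]]
contact_force: [0.5, 0.5, 0.2]
opening: 0.0008
gripper_force: 0.0
```

apply_moves([
  [1, 0, 0, 0],
  [1, 0, 0, 0],
  [1, 0, 0, 0],
  [0.8, 0, 0, 0],
  [0, 0, 0, 0],
  [0, 0, 0, 0],
])

```text
time_s: 5.88
eef_pos: [0.513, -0.0803, 0.0381]
ee_rot: [[0.989, -0.148, 0.001], [-0.148, -0.989, 0.0], [0.001, -0.0, -1.0]]
contact_force: [-0.5, -0.7, -0.1]
opening: 0.0004
gripper_force: 0.0
```

```bash
python3 - <<'E'
from h import *
f=ctrl.grab_frame("wrist");t=ctrl.grab_frame("top")["color"][200:320,300:460]
a=cv2.resize(f["color"],(533,400));b=cv2.resize(t,(533,400),interpolation=2)
b=b[:,133:400];cv2.imwrite("pics/w3.png",np.hstack([a,b]))
print(ctrl.sense()["eef_pos"],ctrl.sense()["ee_rot"],ctrl.sense()["contact_force"])
E
```

```text
[ 0.5117125  -0.08008195  0.03768481] [[ 9.88997651e-01 -1.47929909e-01 -6.23734167e-04]
 [-1.47929939e-01 -9.88997843e-01 -2.10128566e-06]
 [-6.16560902e-04  9.43471240e-05 -9.99999805e-01]] [ 1.18239543  0.17415766 -0.90636191]
```

View pics/w3.png

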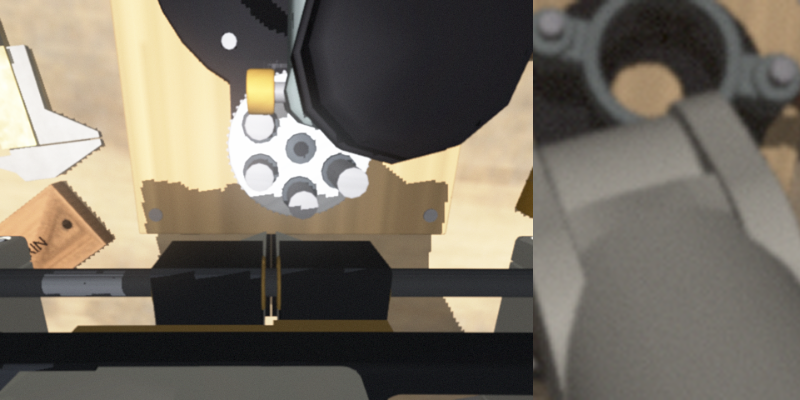

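apply_moves([
  [0.4, -0.45, 0, 0],
  [0.4, -0.45, 0, 0],
  [0, 0, 0, 0.84],
  [0, 0, 0, 0.83],
  [0, 0, 0, 0.83],
  [0, 0, 0, 0.83],
  [0, 0, 0, 0.83],
  [0, 0, 0, 0],
  [0, 0, 0, 0],
])

```text
time_s: 6.73
eef_pos: [0.5217, -0.0718, 0.0378]
ee_rot: [[0.836, -0.549, 0.0], [-0.549, -0.836, -0.0], [0.0, -0.0, -1.0]]
contact_force: [0.3, 0.3, 0.4]
opening: 0.0008
gripper_force: 0.0
```

apply_moves([
  [0.3, 0, 0, 0],
  [0.3, 0, 0, 0],
  [0.3, 0, 0, 0],
  [0, 0, 0, 0],
  [0, 0, 0, 0],
])

```text
time_s: 7.15
eef_pos: [0.5291, -0.0776, 0.0376]
ee_rot: [[0.834, -0.552, 0.0], [-0.552, -0.834, 0.0], [-0.0, -0.0, -1.0]]
contact_force: [1.1, -0.0, -0.2]
opening: 0.0005
gripper_force: 0.0
```

apply_moves([
  [0.1, 0, 0, 0],
  [0.1, 0, 0, 0],
  [0, 0, 0, 0],
  [0, 0, 0, 0],
])

```text
time_s: 7.48
eef_pos: [0.5299, -0.0781, 0.0376]
ee_rot: [[0.834, -0.551, -0.001], [-0.551, -0.834, 0.0], [-0.001, 0.0, -1.0]]
contact_force: [-2.4, 1.7, 0.9]
opening: 0.0003
gripper_force: 1.4
```

apply_moves([
  [0.1, 0, 0, 0],
  [0, 0, 0, 0],
  [0, 0, 0, 0],
])

```text
time_s: 7.73
eef_pos: [0.53, -0.0781, 0.0375]
ee_rot: [[0.835, -0.551, -0.003], [-0.551, -0.835, 0.001], [-0.003, 0.001, -1.0]]
contact_force: [-3.9, 3.1, 4.0]
opening: 0.0006
gripper_force: 2.8
```

apply_moves([
  [0.15, 0, 0, 0],
  [0, 0, 0, 0],
  [0, 0, 0, 0],
])

```text
time_s: 7.98
eef_pos: [0.5301, -0.0781, 0.0374]
ee_rot: [[0.835, -0.55, -0.005], [-0.55, -0.835, 0.001], [-0.005, 0.002, -1.0]]
contact_force: [-7.7, 4.6, 6.9]
opening: 0.0005
gripper_force: 4.6
```

apply_moves([
  [0.005, 0.2, 0, -0.42],
  [0.005, 0.2, 0, -0.42],
  [0.005, 0.2, 0, -0.42],
  [0.005, 0.2, 0, -0.42],
  [0.005, 0.2, 0, -0.42],
  [0.005, 0.2, 0, -0.42],
])

```text
time_s: 8.48
eef_pos: [0.525, -0.0888, 0.0374]
ee_rot: [[0.95, -0.311, -0.004], [-0.311, -0.95, 0.001], [-0.005, 0.0, -1.0]]
contact_force: [-7.3, 4.4, 6.0]
opening: 0.0008
gripper_force: 4.3
```

apply_moves([
  [0.005, 0.2, 0, -0.42],
  [0.005, 0.2, 0, -0.42],
  [0.005, 0.2, 0, -0.42],
  [0.005, 0.2, 0, -0.42],
  [0.005, 0.2, 0, -0.42],
  [0.005, 0.2, 0, -0.42],
  [0.005, 0.2, 0, -0.42],
  [0.005, 0.2, 0, -0.42],
])

```text
time_s: 9.15
eef_pos: [0.5228, -0.1068, 0.0374]
ee_rot: [[0.999, 0.034, -0.004], [0.034, -0.999, -0.001], [-0.004, 0.001, -1.0]]
contact_force: [-7.2, 0.5, 6.4]
opening: 0.0003
gripper_force: 3.4
```

```bash
python3 - <<'E'
from h import *
f=ctrl.grab_frame("wrist");cv2.imwrite("pics/w4.png",cv2.resize(f["color"],(533,400)))
E
```

```text
(no output)
```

View pics/w4.png

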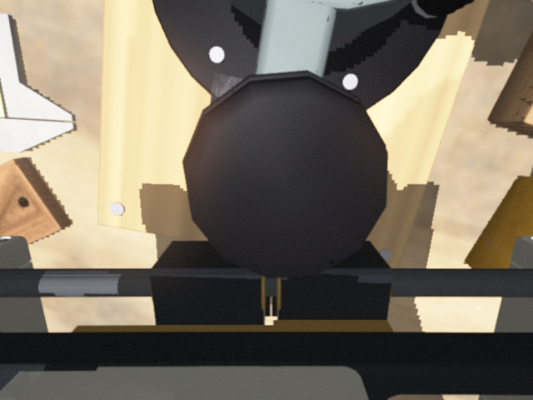

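The cap now hides the turret from the wrist camera. Forces show the detent being overcome: about 2 N tangential earlier, now lower. I'll finish the arc and back off.

apply_moves([
  [0.005, 0.2, 0, -0.42],
  [0.005, 0.2, 0, -0.42],
  [0.005, 0.2, 0, -0.42],
  [0.005, 0.2, 0, -0.42],
  [0.005, 0.2, 0, -0.42],
  [0.005, 0.2, 0, -0.42],
  [0.005, 0.2, 0, -0.42],
])

```text
time_s: 9.78
eef_pos: [0.5267, -0.1221, 0.0375]
ee_rot: [[0.943, 0.334, -0.002], [0.334, -0.943, -0.002], [-0.003, 0.001, -1.0]]
contact_force: [-2.8, -1.8, 2.3]
opening: 0.0004
gripper_force: 2.0
```

apply_moves([
  [-0.4, 0, 0, 0],
  [-1, 0, 0, 0],
  [-1.5, 0, 0, 0],
  [-2, 0, 0, 0],
  [-2.5, 0, 0, 0],
  [-2.5, 0, 0, 0],
  [0, 0, 0, 0],
  [0, 0, 0, 0],
])

```text
time_s: 10.45
eef_pos: [0.4329, -0.154, 0.0378]
ee_rot: [[0.944, 0.33, -0.001], [0.33, -0.944, -0.001], [-0.001, 0.001, -1.0]]
contact_force: [0.3, -0.2, 0.8]
opening: 0.0007
gripper_force: 0.0
```

apply_moves([
  [0, -0.2, -2, 0.6],
  [0, -0.2, -2, 0.6],
  [0, -0.2, -2, 0.6],
  [0, -0.2, -2, 0.6],
  [0, -0.2, -2, 0.6],
  [0, -0.2, -2, 0],
  [0, -0.2, -2, 0],
  [0, -0.2, -2, 0],
  [0, 0, -2, 0],
  [0, 0, 0, 0],
  [0, 0, 0, 0],
])

```text
time_s: 11.37
eef_pos: [0.4339, -0.1373, 0.219]
ee_rot: [[1.0, 0.026, 0.004], [0.026, -1.0, -0.002], [0.004, 0.002, -1.0]]
contact_force: [0.2, -1.1, -0.5]
opening: 0.0008
gripper_force: 0.0
```

```bash
python3 - <<'E'
from fit import *
F,p=fit(["wrist"]);f=F["wrist"]
q=[.5693,-.1035,np.radians(-8.4)];c=proj(f,T(q,[0,0,.048]))[0];print(c,ctrl.sense()["eef_pos"])
x,y=np.round(c).astype(int);y0=max(0,y-80)
cv2.imwrite("pics/w5.png",cv2.resize(f["color"][y0:y0+155,x-110:x+110],None,fx=3.5,fy=3.5,interpolation=2))
E
```

```text
pose [ 0.5708 -0.1024] yaw -6.875493541569878 cap z 0.166
wrist turret_top [284.9  56.2] 0.75 [ 0.4001 -0.0179]
wrist turret [287.6  61.8] 0.69 [ 0.1966 -0.4106]
wrist plunge_base [293.7  65.5] 0.84 [-0.8314  0.4834]
wrist low_stop r 20.17342396329306 rel ang 5.531273251618739 0.62
[287.4821  58.1615] [ 0.4319 -0.1371  0.2171]
```

View pics/w5.png

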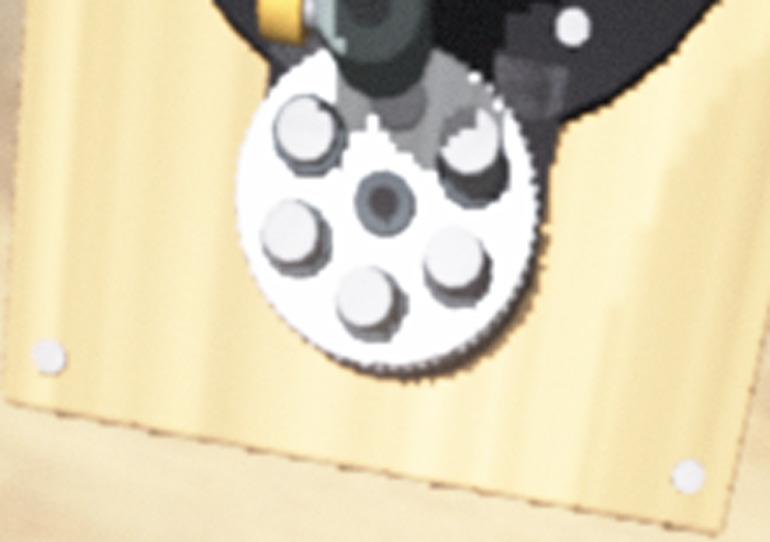

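The turret has clicked: the flat low screw (402,105) sits right under the rod, and the tallest is now at (470,170). Next the tip goes over the rod cap.

apply_moves([
  [2, -0.34, 0, 0],
  [2, -0.34, 0, 0],
  [2, -0.34, 0, 0],
  [2, -0.34, 0, 0],
  [2, -0.34, 0, 0],
  [2, -0.34, 0, 0],
  [2, -0.34, 0, 0],
  [2, -0.34, 0, 0],
  [0, 0, 1, 0],
  [0, 0, 1, 0],
  [0, 0, 1, 0],
  [0, 0, 0.5, 0],
  [0, 0, 0, 0],
  [0, 0, 0, 0],
])

```text
time_s: 12.93
eef_pos: [0.5906, -0.1065, 0.1823]
ee_rot: [[1.0, 0.025, -0.001], [0.025, -1.0, -0.0], [-0.001, 0.0, -1.0]]
contact_force: [0.6, 0.1, 0.5]
opening: 0.0004
gripper_force: 0.0
```

```bash
python3 - <<'E'
from h import *
s=ctrl.sense();print(s["eef_pos"],s["contact_force"])
f=ctrl.grab_frame("scene");o=f["color"]
x,y=proj(f,s["eef_pos"])[0].round().astype(int);print(x,y)
cv2.imwrite("pics/s6.png",cv2.resize(o[y-50:y+80,x-85:x+85],None,fx=4,fy=4,interpolation=2))
E
```

```text
[ 0.59058604 -0.10652274  0.18226604] [0.59637411 0.06587486 0.46709881]
361 181
```

View pics/s6.png

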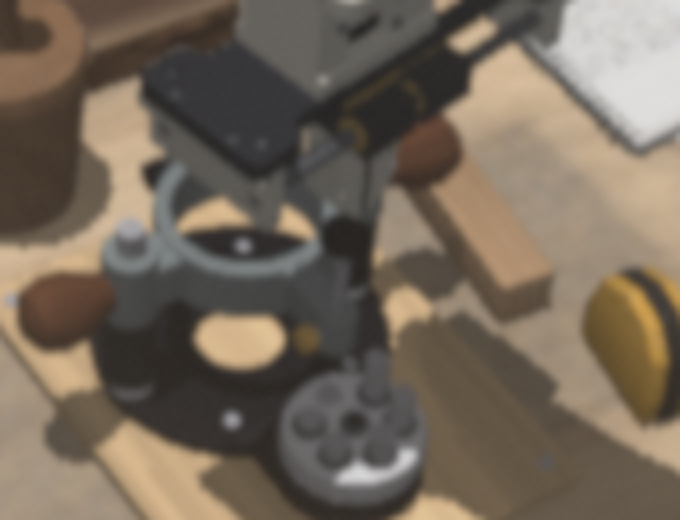

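The fingertip sits just above the cap at crop (348,230). I'll press down gently.

apply_moves([
  [0, 0, 0.3, 0],
  [0, 0, 0.3, 0],
  [0, 0, 0.3, 0],
  [0, 0, 0.3, 0],
  [0, 0, 0.3, 0],
  [0, 0, 0.3, 0],
  [0, 0, 0.3, 0],
])

```text
time_s: 13.57
eef_pos: [0.5915, -0.1061, 0.1617]
ee_rot: [[1.0, 0.025, -0.0], [0.025, -1.0, -0.0], [-0.0, 0.0, -1.0]]
contact_force: [-0.9, 0.2, 3.0]
opening: 0.0004
gripper_force: 1.4
```

apply_moves([
  [0, 0, 0.3, 0],
  [0, 0, 0.3, 0],
  [0, 0, 0.3, 0],
  [0, 0, 0.3, 0],
  [0, 0, 0.3, 0],
  [0, 0, 0.3, 0],
  [0, 0, 0.2, 0],
])

```text
time_s: 14.15
eef_pos: [0.5915, -0.1061, 0.1414]
ee_rot: [[1.0, 0.025, 0.0], [0.025, -1.0, 0.0], [0.0, -0.0, -1.0]]
contact_force: [-0.4, -0.7, 1.6]
opening: 0.0004
gripper_force: 1.3
```

apply_moves([
  [0, 0, 0.2, 0],
  [0, 0, 0.2, 0],
  [0, 0, 0.2, 0],
  [0, 0, 0.1, 0],
  [0, 0, 0.1, 0],
  [0, 0, 0, 0],
])

```text
time_s: 14.65
eef_pos: [0.5915, -0.1061, 0.1335]
ee_rot: [[1.0, 0.025, 0.0], [0.025, -1.0, 0.0], [0.0, -0.0, -1.0]]
contact_force: [0.1, -0.1, 0.1]
opening: 0.0005
gripper_force: 0.0
```

apply_moves([
  [0, 0, 0.1, 0],
  [0, 0, 0.1, 0],
  [0, 0, 0, 0],
])

```text
time_s: 14.9
eef_pos: [0.5915, -0.106, 0.1316]
ee_rot: [[1.0, 0.025, 0.0], [0.025, -1.0, 0.0], [0.0, -0.0, -1.0]]
contact_force: [0.3, 0.6, 0.6]
opening: 0.0005
gripper_force: 0.4
```

apply_moves([
  [0, 0, 0.1, 0],
  [0, 0, 0.1, 0],
  [0, 0, 0, 0],
])

```text
time_s: 15.15
eef_pos: [0.5916, -0.1061, 0.1305]
ee_rot: [[1.0, 0.025, 0.0], [0.025, -1.0, -0.001], [0.0, 0.001, -1.0]]
contact_force: [-2.9, -0.1, 7.3]
opening: 0.0003
gripper_force: 3.9
```

apply_moves([
  [0, 0, 0.1, 0],
  [0, 0, 0.1, 0],
  [0, 0, 0, 0],
  [0, 0, 0, 0],
])

```text
time_s: 15.48
eef_pos: [0.5919, -0.1061, 0.13]
ee_rot: [[1.0, 0.025, 0.001], [0.025, -1.0, -0.001], [0.001, 0.002, -1.0]]
contact_force: [-6.9, -1.1, 18.3]
opening: 0.0002
gripper_force: 9.0
```

Firm stop at 0.130 (expected 0.131). I'll lift off and retreat.

apply_moves([
  [0, 0, -0.3, 0],
  [0, 0, -0.5, 0],
  [0, 0, -1, 0],
  [0, 0, -2, 0],
  [0, 0, -2, 0],
  [0, 0, -2, 0],
  [-2, 0, -1, 0],
  [-2, 0, 0, 0],
  [-2, 0, 0, 0],
  [-2, 0, 0, 0],
  [-2, 0, 0, 0],
  [-2, 0, 0, 0],
  [-2, 0, 0, 0],
  [0, 0, 0, 0],
  [0, 0, 0, 0],
  [0, 0, 0, 0],
])

```text
time_s: 16.82
eef_pos: [0.4524, -0.1098, 0.2163]
ee_rot: [[1.0, 0.025, 0.002], [0.025, -1.0, -0.001], [0.002, 0.001, -1.0]]
contact_force: [0.7, -0.2, 0.6]
opening: 0.0007
gripper_force: 0.0
```

```bash
python3 - <<'E'
from fit import *
F,p=fit(["scene","wrist"])
q=[.5700,-.1035,np.radians(-8)]
for c in F:
    r=ctrl.tip_of(c,"rod_cap")
    print(c,"cap seen",r[:1],"pred z.131",proj(F[c],T(q,[.022,0,.131])),"pred z.136",proj(F[c],T(q,[.022,0,.136])))
f=F["scene"]["color"];w=F["wrist"]["color"]
cv2.imwrite("pics/e7.png",np.hstack([cv2.resize(f[170:280,310:420],(400,400),interpolation=2),cv2.resize(w[0:160,210:370],(400,400),interpolation=2)]))
s=ctrl.sense();print(s["eef_pos"],s["contact_force"])
E
```

```text
pose [ 0.5674 -0.1036] yaw -11.359694653192005 cap z 0.12918974890254248
scene clamp_ring [338.7 181.8] 0.66 [-0.2727 -0.8179]
scene lug [361.7 206.4] 0.71 [-2.2724  0.732 ]
scene turret_top [364.  235.7] 0.83 [-0.7403  1.1018]
scene turret [362.5 244.7] 0.96 [ 0.1271 -2.0499]
scene plunge_base [363.5 253.7] 0.66 [-1.8951 -1.5954]
scene rod_cap [360.7 201.4] 0.69 [-0.6772 -0.5124]
scene low_stop r 20.76208132808597 rel ang 9.001235672367532 0.56
wrist lug [326.3  34.3] 0.71 [0.4941 0.6202]
wrist turret_top [318.9  81.2] 0.79 [0.7875 1.4478]
wrist turret [320.  88.] 0.67 [0.4883 0.0917]
wrist plunge_base [323.6  89.4] 0.83 [-0.614   0.9416]
wrist rod_cap [326.   19.2] 0.7 [0.6642 3.1315]
wrist low_stop r 25.752379123885646 rel ang 6.4477338134414355 0.81
scene cap seen [{'pixel': [360.7, 201.4], 'confidence': 0.69}] pred z.131 [[358.486  199.7059]] pred z.136 [[358.6567 197.8571]]
wrist cap seen [{'pixel': [326.0, 19.2], 'confidence': 0.7}] pred z.131 [[325.7898  22.2092]] pred z.136 [[325.8076  19.6127]]
[ 0.4515 -0.1096  0.2158] [ 0.2407  0.1856 -0.0581]
```

View pics/e7.png

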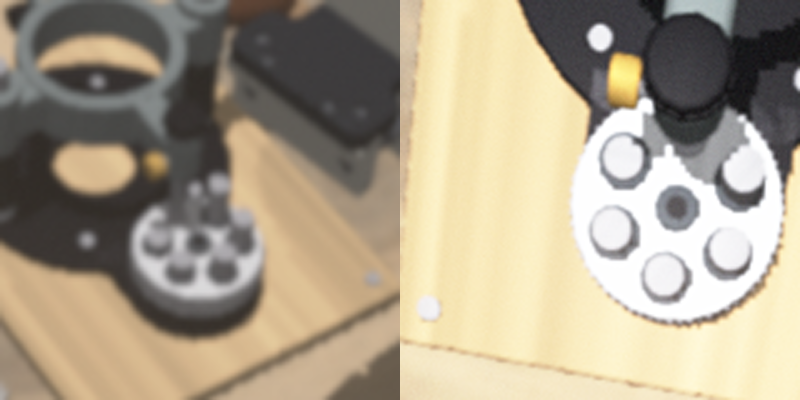

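The rod is down on the low screw (rod foot visible at (195,195) in the left view), the turret is in its click and the hand is clear.

```bash
python3 -c "
from cell import ctrl
print(ctrl.finish_job())"
```

```text
the job is handed in; nothing more can be done
None
```

I turned the turret one click so the lowest screw sits under the rod, pressed the rod down onto it (firm stop at 18 N, cap at 130 mm against the expected 131 mm), took the hand clear, and handed the job in at about 17 s; no verdict was returned.

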